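# Hook up the drop guard of the orange terminal press

### The job

The bench press with the orange guard is to be loaded next: take its guard by the orange grip tab, lift it until the bar is above the lips of the notches in the two columns, carry it back over the lips and lower it so that the bar hangs hooked in both notches, then let go. Leave the guard of the blue press down.

Things in the scene. Friction and masses are not known exactly. Their poses are not given: they have to be found in the camera images.
- orange_grip (a point): Middle of the orange guard's upright grip tab, 14 mm thick (x) and 50 wide (y); the tab's top is 19 mm above, the crossbar's top 25 mm below (bar centre 33 below). Axes: x to the press's back, y along the bar, z up. 158 mm above the table when down. The guard, 0.25 to 0.55 kg, does not turn; it rises up to 130 mm to a stop and falls if let go. Above the notch lips it also slides back (+x).
- orange_notch (a point): Empty point midway between the two notched columns, at notch floor height (204 mm above the table), mid-notch; x to the back. Notches: 28 mm long in x, open on top, front lip 12 mm high and 8 thick, back wall 31 high. Guard down: the grip is 29 mm in front (-x), 46 below. The bar clears the lips when the grip is over 51 mm above this point; hooked, the grip is 39 above, within 8 in x.
- orange_press: The press: grey base 260 x 270 x 20 mm, origin under its centre, x to the back. Crossbar 250 mm long; at 105 mm either side its slots leave necks 12 mm square, just in front of 14 mm thick steel columns (inner faces 98 mm from the middle, tops 235 mm high). Window 90 mm high under the bar. Head front face 86 mm behind the notch point, 250 mm high. Fixed.
- blue_grip (a point): The same grip point on the second press, alike but with a blue guard (tab, bar and window edge). That guard is down and stays down. The two presses may stand either way round.

How it is judged (in metres and radians):
On the way:
1. the orange guard is lifted until its bar is above the lips of the notches (z of orange_grip in the frame of orange_notch above 0.048 m), for 0.1 s.
At the end, for the whole second after the job is handed in: The orange guard hangs by its bar in the notches: its grip point is 30 to 46 mm above the notch point and within 14 mm of it front to back; the blue guard is within 15 mm of where it started (z of orange_grip in the frame of orange_notch between 0.03 and 0.046 m and x of orange_grip in the frame of orange_notch between -0.014 and 0.014 m and distance of blue_grip from where it was at the start of the episode below 0.015 m); the robot touches nothing.
It fails at once if the blue guard is lifted or pushed by more than 30 mm (distance of blue_grip from where it was at the start of the episode above 0.03 m).
It also fails if it takes over 38 s, if anything falls off the work surface, if the arm or the gripper's body presses on something with over 40 N, if the wrist force passes 120 N, or if a joint passes its speed limit or range.

### The arm

A 7-joint arm with a two-finger parallel gripper is mounted at the origin on the work surface. World frame = base frame: x ahead of the robot, y to its left, z up, the work surface at z = 0. Lengths are in mm, angles in rad, forces in N, time in s.
With the tool pointing down it reaches from about 400 to 925 mm from the base axis. Payload 4.1 kg.
Tool frame: the origin (TCP) lies at the very end of the fingers, on their centre line; the grasp point (between the pads) lies 19 mm behind it; z points along the fingers, y is the direction in which the jaws open and shut (so a half turn about z gives the same grasp; the last joint's range is limited). The gripper opens to 85 mm and grips with 20 to 120 N. Pads are 22 mm wide; open, the fingers measure 114 mm over their backs; the gripper's body (76 mm by 85 mm) begins 54 mm behind the grasp point. The pads swing forward as they close: fully open they stand 13 mm farther back than shut.
Start: joints at [1.176, 0.398, 0.045, 1.537, -0.019, 1.207, -0.051], TCP at [189.516, -621.798, 194.947] pointing down, gripper open.
Joint ranges: [-2.82, 2.82], [-0.49, 2.23], [-1.37, 1.46], [0, 2.46], [-1.36, 4.5], [0.23, 2], [-2.94, 2.94]. Speed limits (rad/s): [2.57, 2.57, 3.14, 3.14, 3.14, 3.14, 3.14].

### API

Orientations are given as a rotation vector (axis times angle).
In Python, from plant import env gives the robot as it stands.
- The arm moves only by the tool arm_command, never from a script. Its argument "targets" is a list of rows, each a list of 4 numbers: the shift along the tool's x, y, z in mm, then the turn about the tool's z in degrees. A call has 1 to 20 rows; each row is the pose to reach, as a shift and turn from the pose commanded when the call began, along the tool's axes at that moment; what a row does not reach only later rows make up. A row lasts 1/10 s, in which the tool goes at most 50 mm and 8.59 degrees, less where a joint would pass 70% of its speed; a pose out of reach is approached as far as the arm can. A call with a gripper value outside its range is refused whole. "grip" is the opening, from 0 (shut) to 1 (fully open), set as the call begins (left out, the last holds). The fingers move at their own pace and stop on an object; the grip force is fixed at half the most. Time passes only in rows, so rows that repeat a pose let the fingers close. It gives the time, the measured TCP pose, the force and the opening at its end, in the units of the state.
- env.read_state(): the state, without advancing time (a new reading comes with each control period).
- env.read_camera(name): name is "scene" or "top" or "wrist"; returns the picture (400x640x3 uint8, red, green, blue); there is no depth.
- env.camera_info(name): a dict with "fx", "fy", "cx", "cy" (pixels), "R" (3x3) and "t" (3): a world point X has camera coordinates R X + t; the wrist camera has in their place "tool_from_camera" (4x4, takes a point from camera to tool coordinates, whose origin is the TCP and whose axes are the flange's). Camera axes: x right, y down, z forward; pixel columns grow to the right and rows downward; lengths in mm; the calibration is good to about 2 mm. A picture is of the moment at which its call begins: read the wrist's pose just before it. camera_info takes no time and is no camera call.
- env.sign_off(): hands the job in, once; it reports no verdict.
The state is a dict: "clock": time; "joint_pos": joint angles; "qvel": joint speeds; "effort": joint torques, N m; "eef_pos": TCP position; "tcp_rot": TCP orientation; "wrist_force": force on the tool from outside, world axes, zero at the start; "torque": the same for the moment, N m; "gripper_width": finger opening in mm.
Only numpy, scipy, OpenCV 4.12 (cv2) and the standard library are available. Lean on these libraries where they do the work, as an engineer would, in place of code of your own. Each camera call takes 0.05 s, during which the arm holds its last target.

## Working session

There is one attempt and no reset: what is moved stays moved. The work goes in short steps, Python scripts to look and compute and a tool call to move; the robot and the scene stay as the last step left them, time stands still between calls to the robot, and variables do not carry over. Pictures are saved under pics/ and viewed, and the job is handed in when it is done.

Besides the shell and the picture viewer there is one more tool, called after "Emit:" by a JSON object that holds its "name" and its "arguments". arm_command: Moves the arm, as the interface text tells. Its arguments: {"type":"object","properties":{"targets":{"type":"array","items":{"type":"array","items":{"type":"number"}}},"grip":{"type":"number"}},"required":["targets"]}

```bash
ls; mkdir -p pics
python3 - <<'E'
from plant import env
import cv2,numpy as np
s=env.read_state(); print(s['clock'],s['eef_pos'],s['tcp_rot'],s['gripper_width'])
for n in ['scene','top','wrist']:
    im=env.read_camera(n); cv2.imwrite(f'pics/{n}0.png',im[:,:,::-1]); 
    i=env.camera_info(n); print(n,{k:np.round(v,3).tolist() for k,v in i.items()})
E
```

```text
pics
0.0 [ 189.27859351 -621.09597406  193.85821176] [-3.10539224e+00 -4.62875848e-01  7.09985662e-04] 85.05244305864692
scene {'fx': 384.846, 'fy': 384.846, 'cx': 319.257, 'cy': 206.664, 'R': [[0.828, 0.56, 0.012], [0.334, -0.476, -0.814], [-0.45, 0.678, -0.581]], 't': [-455.765, -74.403, 1122.553]}
top {'fx': 447.686, 'fy': 447.686, 'cx': 317.56, 'cy': 202.73, 'R': [[0.03, -0.999, -0.024], [-0.992, -0.026, -0.125], [0.125, 0.027, -0.992]], 't': [-2.898, 549.455, 889.648]}
wrist {'fx': 275.635, 'fy': 275.635, 'cx': 318.001, 'cy': 198.304, 'tool_from_camera': [[-0.0, -0.966, -0.258, 65.378], [1.0, -0.0, 0.0, -0.865], [-0.0, -0.258, 0.966, -179.476], [0.0, 0.0, 0.0, 1.0]]}
```

View pics/scene0.png

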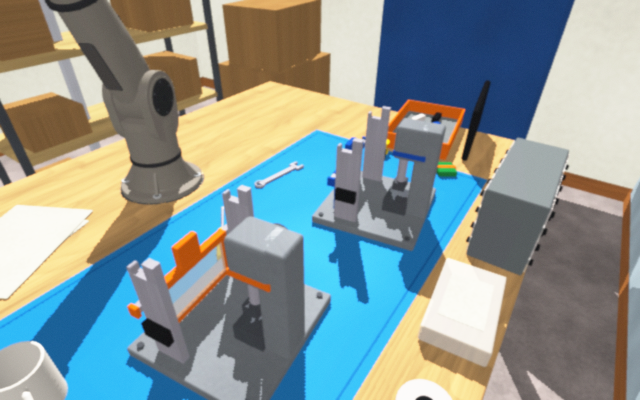

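View pics/top0.png

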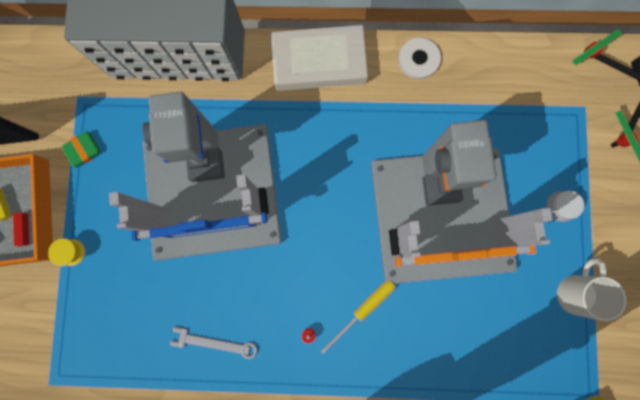

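View pics/wrist0.png

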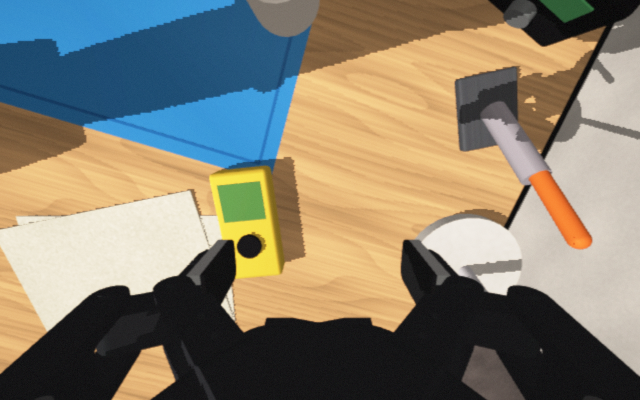

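The scene view shows the orange tab at about (187,250). In the top view the orange bar runs from (397,263) to (535,251), and the head is on the far (+x) side. I'll zoom in for exact features.

Run:
```python
import cv2
a=cv2.imread('pics/top0.png')[190:300,360:570]; cv2.imwrite('pics/topc.png',cv2.resize(a,None,fx=3.8,fy=3.8,interpolation=cv2.INTER_CUBIC))
a=cv2.imread('pics/scene0.png')[175:375,110:340]; cv2.imwrite('pics/scenec.png',cv2.resize(a,None,fx=3,fy=3,interpolation=cv2.INTER_CUBIC))
```

```text
(no output)
```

View pics/topc.png

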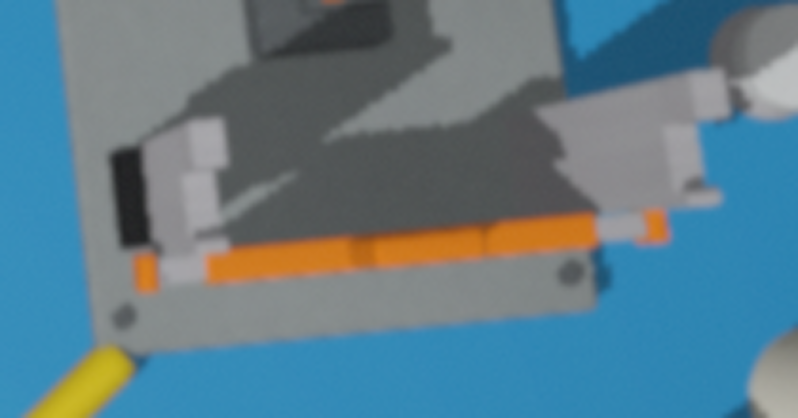

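View pics/scenec.png

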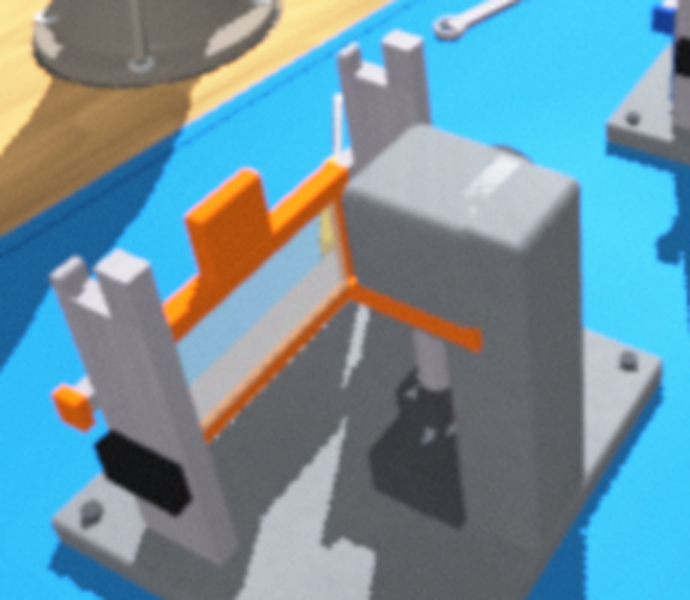

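```bash
cat > h.py <<'E'
import numpy as np,cv2
from plant import env
from scipy.optimize import least_squares
def proj(n,P):
    i=env.camera_info(n); c=np.asarray(P)@np.array(i['R']).T+np.array(i['t'])
    return np.c_[i['fx']*c[:,0]/c[:,2]+i['cx'], i['fy']*c[:,1]/c[:,2]+i['cy']]
def world(p,L):
    c,s=np.cos(p[2]),np.sin(p[2]); L=np.asarray(L,float)
    return np.c_[p[0]+c*L[:,0]-s*L[:,1],p[1]+s*L[:,0]+c*L[:,1],L[:,2]]
E
python3 - <<'E'
from h import *
# local grip frame, z abs
T=[([-0,125,133],(395.6,262)),([0,-125,133],(535.3,249.3)),([0,25,177],(457.9,253)),([0,-25,177],(487.6,250.5))]
S=[([-7,-25,177],(187,213)),([7,-25,177],(203,222)),([7,25,177],(264,182)),([-7,25,177],(247,170)),([0,-125,125],(72,407))]
LT=[t[0] for t in T];UT=np.array([t[1] for t in T])
LS=[t[0] for t in S];US=np.array([t[1] for t in S])/3+[110,175]
f=lambda p:np.r_[(proj('top',world(p,LT))-UT).ravel(),(proj('scene',world(p,LS))-US).ravel()]
r=least_squares(f,[400,-330,0]);p=r.x;print(p,np.round(r.fun,1))
sc=[]
box=lambda x,y,z:[[a,b,c] for a in x for b in y for c in z]
B=[box((-7,7),(-25,25),(133,177)),box((-8,8),(-125,125),(117,133)),box((7,15),(98,112),(204,216)),box((7,15),(-112,-98),(204,216)),box((43,55),(98,112),(204,235)),box((43,55),(-112,-98),(204,235)),]
for n,(x0,y0,w,h) in {'top':(360,190,210,110),'scene':(110,175,230,200)}.items():
    k=3.5; a=cv2.imread(f'pics/{n}0.png')[y0:y0+h,x0:x0+w]; a=cv2.resize(a,None,fx=k,fy=k,interpolation=cv2.INTER_CUBIC)
    k=3.5 if n=='top' else 3
    a=cv2.resize(a,(int(w*k),int(h*k)))
    for b in B:
        u=((proj(n,world(p,b))-[x0,y0])*k).astype(int)
        for i in range(8):
            for j in (1,2,4):
                if not i&j: cv2.line(a,tuple(map(int,u[i])),tuple(map(int,u[i|j])),(0,255,0),1)
    cv2.imwrite(f'pics/{n}ov.png',a)
E
```

```text
[ 4.51664385e+02 -2.57579885e+02  1.16659935e-01] [-0.4 -2.4 -1.4 -1.8 -0.4  1.5 -0.7  1.5 -1.4  1.1 -0.3  0.9  0.7 -3.2
  0.1 -1.6 -1.3  2.7]
```

View pics/topov.png

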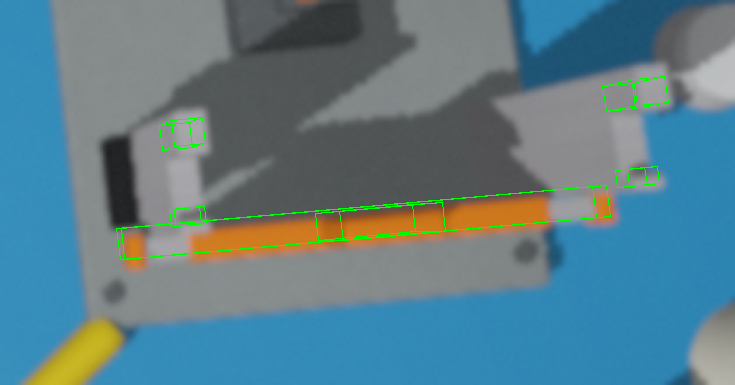

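View pics/sceneov.png

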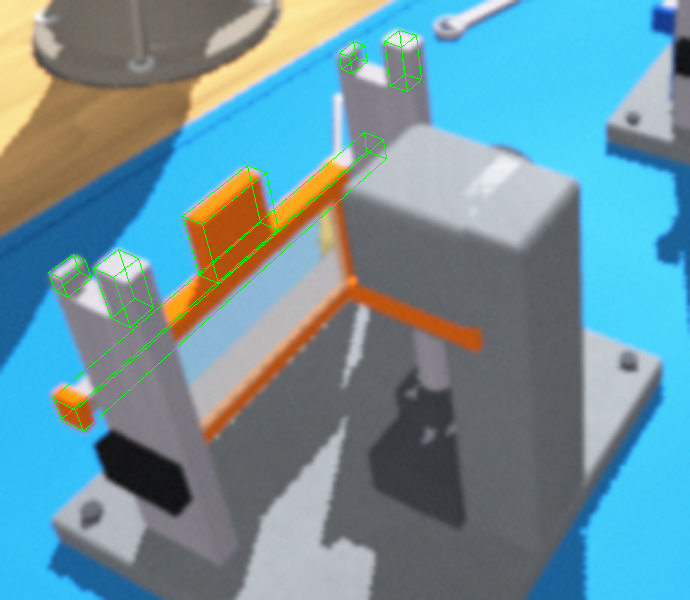

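The fit puts the grip at about (451,-257) with yaw about 0.117. The two views disagree by about 2 px, so I'll refine with the wrist camera from above. First I'll compute the hover move.

```bash
cat >> h.py <<'E'
from scipy.spatial.transform import Rotation as Ro
def rel(pos,tgt):
    R=Ro.from_rotvec(env.read_state()['tcp_rot']).as_matrix()
    return R.T@(np.array(tgt)-np.array(pos))
E
python3 - <<'E'
from h import *
print(rel([189.5,-621.8,194.9],[451,-258,270]))
R=Ro.from_rotvec(env.read_state()['tcp_rot']).as_matrix();print(R.round(3), np.degrees(np.arctan2(R[1,1],R[0,1])))
E
```

```text
[ 356.21418153 -271.83877276  -74.75184611]
[[ 0.957  0.292 -0.001]
 [ 0.292 -0.957  0.001]
 [-0.    -0.001 -1.   ]] -73.04522760545694
```

Emit:
{"name": "arm_command", "arguments": {"targets": [[0,0,-40,0],[0,0,-80,0],[0,0,-110,0],[25,-19,-110,-6],[50,-38,-110,-12],[75,-57,-110,-18],[100,-76,-110,-24],[130,-100,-110,-30],[160,-122,-110,-36],[190,-145,-110,-42],[220,-168,-110,-48],[250,-191,-110,-54],[280,-214,-110,-60],[310,-237,-105,-66],[335,-256,-95,-72],[350,-267,-85,-77],[356,-272,-80,-79.7],[356,-272,-75,-79.7],[356,-272,-75,-79.7]], "grip": 1}}

```text
clock: 2.05
eef_pos: [449.5, -259.0, 269.2]
tcp_rot: [-2.092, -2.343, 0.002]
wrist_force: [-0.4, -0.7, 0.1]
gripper_width: 85.4
```

Run:
```python
from h import *
s=env.read_state(); im=env.read_camera('wrist'); cv2.imwrite('pics/w1.png',im[:,:,::-1])
print(s['clock'],s['eef_pos'],s['tcp_rot'],s['wrist_force'])
np.savez('w1.npz',p=s['eef_pos'],r=s['tcp_rot'])
a=im[:,:,::-1]; cv2.imwrite('pics/w1b.png',cv2.resize(a,(800,500),interpolation=cv2.INTER_CUBIC))
```

```text
2.05 [ 449.50302684 -259.02294367  269.18011701] [-2.09158073e+00 -2.34253502e+00  1.99353523e-03] [-0.36343389 -0.7140981   0.11741019]
```

View pics/w1b.png

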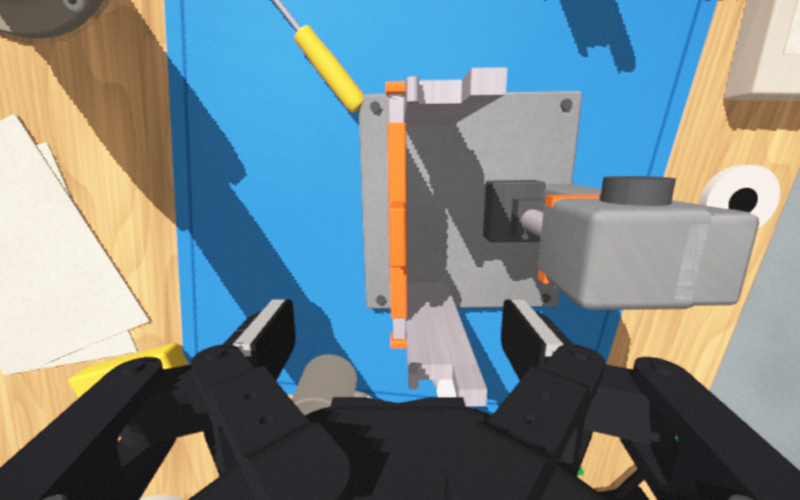

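The wrist view shows the orange bar nearly vertical from about (395,88) to (399,345), with the tab near (399,237). I'll zoom in to measure it.

Run:
```python
import cv2
a=cv2.imread('pics/w1.png')[55:290,290:350]; cv2.imwrite('pics/w1c.png',cv2.resize(cv2.rotate(a,cv2.ROTATE_90_CLOCKWISE),None,fx=3.4,fy=3.4,interpolation=cv2.INTER_CUBIC))
```

```text
(no output)
```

View pics/w1c.png

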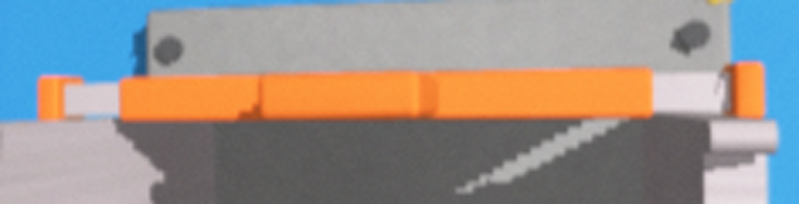

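```bash
cat >> h.py <<'E'
def projw(P,pos,rv):
    i=env.camera_info('wrist');T=np.array(i['tool_from_camera'])
    t=(np.asarray(P)-pos)@Ro.from_rotvec(rv).as_matrix()
    c=(t-T[:3,3])@T[:3,:3]
    return np.c_[i['fx']*c[:,0]/c[:,2]+i['cx'], i['fy']*c[:,1]/c[:,2]+i['cy']]
E
python3 - <<'E'
from h import *
d=np.load('w1.npz')
L=[[0,-125,133],[0,125,133],[0,-25,177],[0,25,177]]
v=np.array([(39,98),(763,92),(262,96),(420,94)])
U=np.c_[290+v[:,1]/3.4,55+234-v[:,0]/3.4]
f=lambda p:(projw(world(p,L),d['p'],d['r'])-U).ravel()
r=least_squares(f,[450,-257,.117]);print(r.x,r.fun.round(1))
T=[([0,125,133],(395.6,262)),([0,-125,133],(535.3,249.3))]
LT=[t[0] for t in T];UT=np.array([t[1] for t in T])
g=lambda p:np.r_[(proj('top',world(p,LT))-UT).ravel(),0.]
print(least_squares(g,[450,-257,.117]).x)
S=[([-7,-25,177],(187,213)),([7,-25,177],(203,222)),([7,25,177],(264,182)),([-7,25,177],(247,170)),([0,-125,125],(72,407))]
LS=[t[0] for t in S];US=np.array([t[1] for t in S])/3+[110,175]
f2=lambda p:(proj('scene',world(p,LS))-US).ravel()
r2=least_squares(f2,[450,-257,.117]);print(r2.x,r2.fun.round(1))
E
```

```text
[ 4.49010534e+02 -2.56734951e+02  1.21332337e-01] [ 0.  -0.7 -0.  -0.5 -0.1  1.4  0.1 -0.3]
[ 4.47940158e+02 -2.59185599e+02  1.19453411e-01]
[ 4.52105714e+02 -2.56671149e+02  1.04758623e-01] [-0.9  0.8  0.2  0.6  1.4 -3.3  0.8 -1.8 -1.3  2.1]
```

Grip is at about (449,-257.5), yaw 6.8°. The wrist and top views agree within 2 mm; the scene view is about 3 mm off. I'll descend and close.

Emit:
{"name": "arm_command", "arguments": {"targets": [[1.5,0,15,-0.3],[1.5,0,35,-0.3],[1.5,0,55,-0.3],[1.5,0,75,-0.3],[1.5,0,90,-0.3],[1.5,0,105,-0.3],[1.5,0,115,-0.3],[1.5,0,123,-0.3],[1.5,0,127,-0.3],[1.5,0,127,-0.3],[1.5,0,127,-0.3]]}}

```text
clock: 3.2
eef_pos: [451.0, -256.6, 143.4]
tcp_rot: [2.082, 2.351, 0.0]
wrist_force: [0.8, 0.5, 0.3]
gripper_width: 85.4
```

Run:
```python
from h import *
s=env.read_state(); im=env.read_camera('wrist'); cv2.imwrite('pics/w2.png',im[:,:,::-1])
print(s['clock'],s['eef_pos'],s['tcp_rot'],s['wrist_force'])
im=env.read_camera('scene'); cv2.imwrite('pics/s2.png',im[:,:,::-1])
```

```text
3.2 [ 450.9532794  -256.59062336  143.44107274] [2.08219891e+00 2.35105956e+00 1.74784088e-04] [0.78604452 0.46798569 0.33802963]
```

View pics/w2.png

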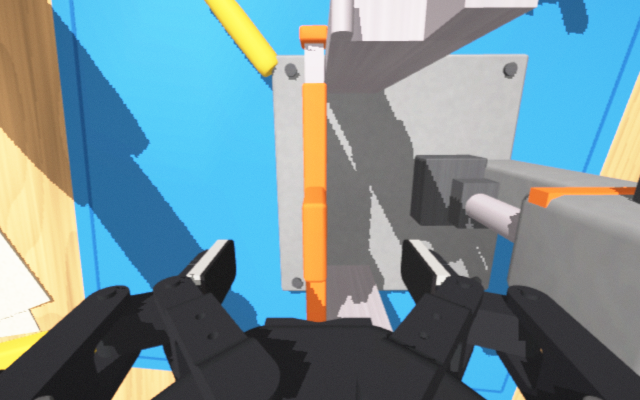

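View pics/s2.png

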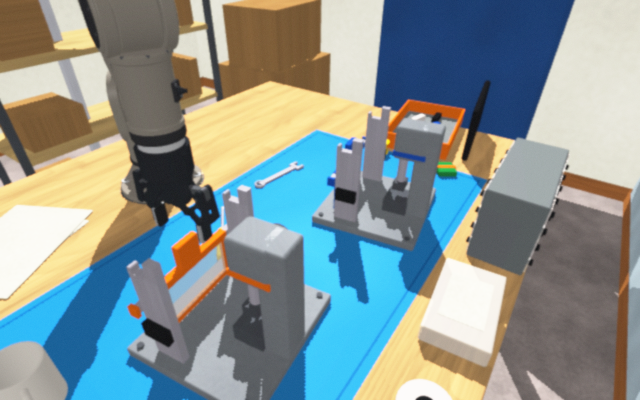

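Run:
```python
from h import *
s=env.read_state();p=np.array(s['eef_pos']);r=s['tcp_rot']
print(env.camera_info('scene')['t'])
for dz in (0,19,34,60):
    q=[p+[0,0,dz]]; print(dz,proj('scene',q).round(0),projw(q,p,r).round(0))
R=Ro.from_rotvec(r).as_matrix()
for l in ([0,42,-13],[0,-42,-13]): q=[p+R@np.array(l)];print(proj('scene',q).round(0),projw(q,p,r).round(0))
a=cv2.imread('pics/s2.png')[150:330,100:320];cv2.imwrite('pics/s2c.png',cv2.resize(a,None,fx=3,fy=3,interpolation=cv2.INTER_CUBIC))
```

```text
[-455.76482359  -74.40301767 1122.55331005]
0 [[189. 254.]] [[318. 224.]]
19 [[187. 246.]] [[318. 234.]]
34 [[185. 239.]] [[318. 244.]]
60 [[182. 227.]] [[318. 267.]]
[[207. 256.]] [[383. 231.]]
[[169. 241.]] [[253. 231.]]
```

View pics/s2c.png

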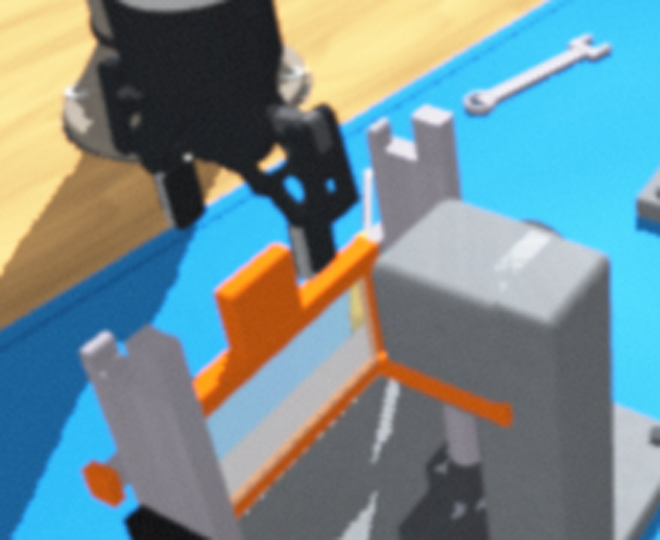

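The scene view suggests the open fingertips, around (161,226) and (207,241), sit higher than the nominal TCP by about 15 px. I'll close partway, which can't hurt the tab, and check again.

Emit:
{"name": "arm_command", "arguments": {"targets": [[0,0,0,0],[0,0,0,0],[0,0,0,0],[0,0,0,0],[0,0,0,0]], "grip": 0.4}}

```text
clock: 3.8
eef_pos: [450.5, -256.3, 142.9]
tcp_rot: [2.083, 2.352, -0.0]
wrist_force: [0.2, -0.6, -0.7]
gripper_width: 34.5
```

Run:
```python
from h import *
s=env.read_state(); im=env.read_camera('wrist')[:,:,::-1]; cv2.imwrite('pics/w3.png',im[150:330,160:480])
cv2.imwrite('pics/w3.png',cv2.resize(im[150:330,180:460],None,fx=2.8,fy=2.8,interpolation=cv2.INTER_CUBIC))
print(s['clock'],s['eef_pos'],s['gripper_width'],s['wrist_force'])
a=env.read_camera('scene')[:,:,::-1][150:330,100:320];cv2.imwrite('pics/s3c.png',cv2.resize(a,None,fx=3,fy=3,interpolation=cv2.INTER_CUBIC))
```

```text
3.8 [ 450.54824191 -256.34975889  142.91135507] 34.465592241122344 [ 0.21409041 -0.55009628 -0.7183053 ]
```

View pics/w3.png

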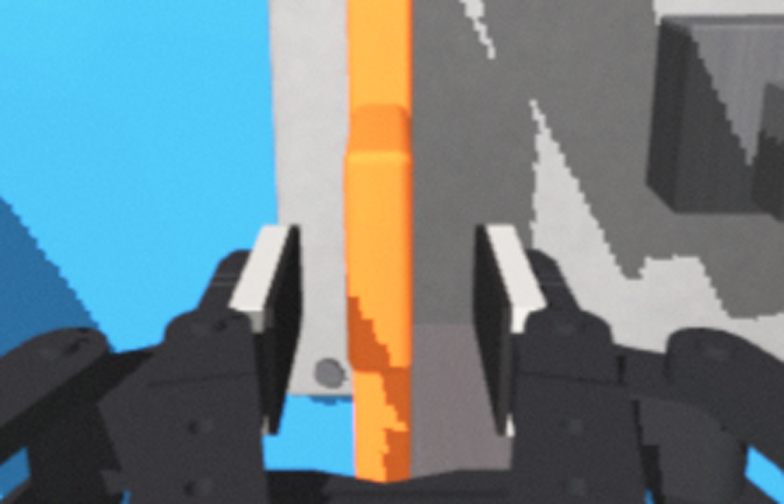

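View pics/s3c.png

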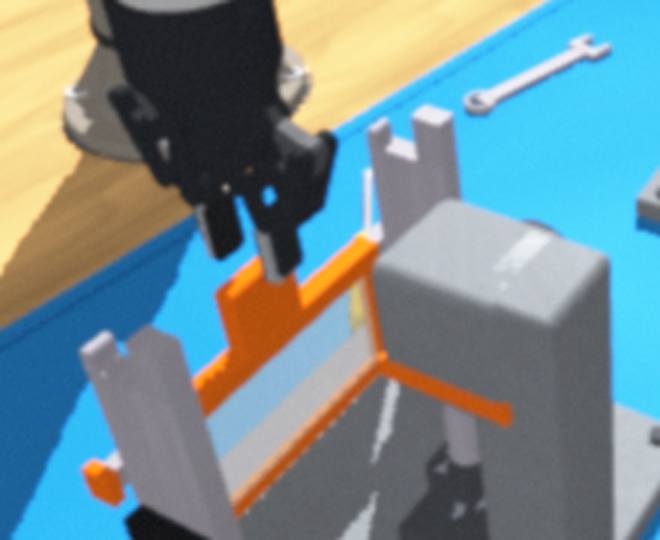

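Both cameras now agree that the fingertips are about 35 mm short of the reported TCP and level with the tab's top. In the wrist view the tip gap measures 63 px for 34.5 mm, a depth of about 151 mm versus 190 for the TCP. At this opening the fingers straddle the bar as well, so lowering is safe.

Emit:
{"name": "arm_command", "arguments": {"targets": [[0,0,6,0],[0,0,12,0],[0,0,18,0],[0,0,24,0],[0,0,28,0],[0,0,28,0]]}}

```text
clock: 4.5
eef_pos: [450.0, -256.0, 114.1]
tcp_rot: [-2.082, -2.351, 0.001]
wrist_force: [0.1, -0.5, -0.3]
gripper_width: 34.2
```

Run:
```python
from h import *
s=env.read_state(); im=env.read_camera('wrist')[:,:,::-1]
cv2.imwrite('pics/w4.png',cv2.resize(im[150:330,180:460],None,fx=2.8,fy=2.8,interpolation=cv2.INTER_CUBIC))
print(s['clock'],s['eef_pos'],s['gripper_width'],s['wrist_force'])
a=env.read_camera('scene')[:,:,::-1][150:330,100:320];cv2.imwrite('pics/s4c.png',cv2.resize(a,None,fx=3,fy=3,interpolation=cv2.INTER_CUBIC))
```

```text
4.5 [ 450.01478571 -256.04881765  114.07013278] 34.24912215820767 [ 0.09900341 -0.4709205  -0.34248008]
```

View pics/w4.png

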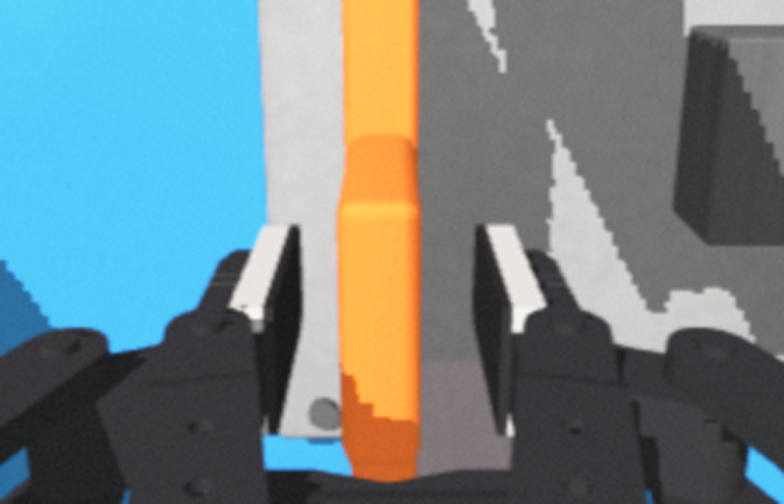

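View pics/s4c.png

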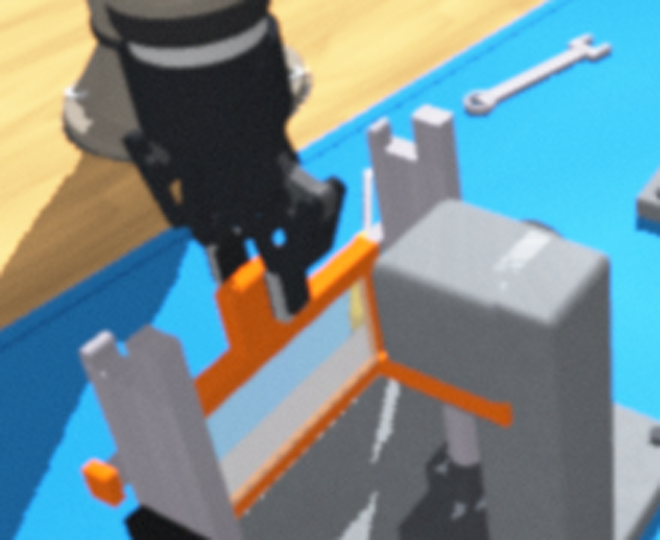

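The fingers now straddle the tab (wrist tab columns 340–420 between pads at 300 and 475), with no contact force. Closing.

Emit:
{"name": "arm_command", "arguments": {"targets": [[0,0,0,0],[0,0,0,0],[0,0,0,0],[0,0,0,0],[0,0,0,0],[0,0,0,0],[0,0,-3,0],[0,0,-7,0],[0,0,-12,0],[0,0,-12,0]], "grip": 0}}

```text
clock: 5.6
eef_pos: [449.8, -256.5, 127.0]
tcp_rot: [-2.082, -2.351, 0.002]
wrist_force: [-4.0, -1.1, -2.7]
gripper_width: 12.8
```

Run:
```python
from h import *
s=env.read_state(); im=env.read_camera('wrist')[:,:,::-1]
cv2.imwrite('pics/w5.png',im)
print(s['clock'],s['eef_pos'],s['gripper_width'],s['wrist_force'],s['torque'])
a=env.read_camera('scene')[:,:,::-1][150:330,100:320];cv2.imwrite('pics/s5c.png',cv2.resize(a,None,fx=3,fy=3,interpolation=cv2.INTER_CUBIC))
```

```text
5.6 [ 449.78442458 -256.52255567  127.01086599] 12.839165007476376 [-3.95048749 -1.14829002 -2.66473514] [-0.33473748  0.58037268  0.17962878]
```

View pics/s5c.png

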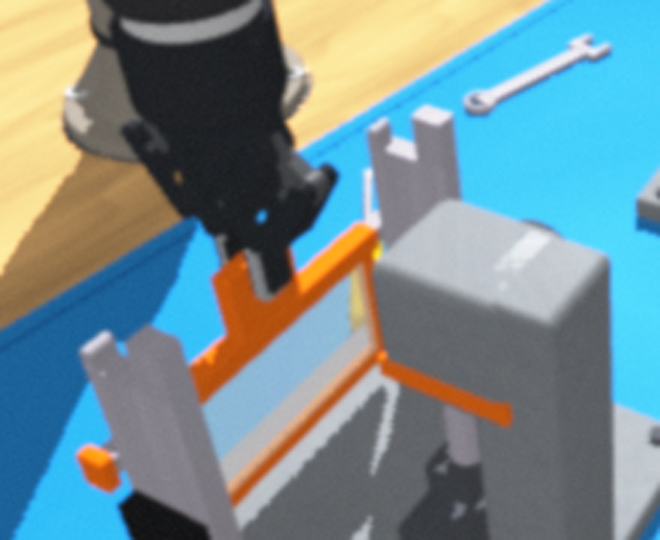

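View pics/w5.png

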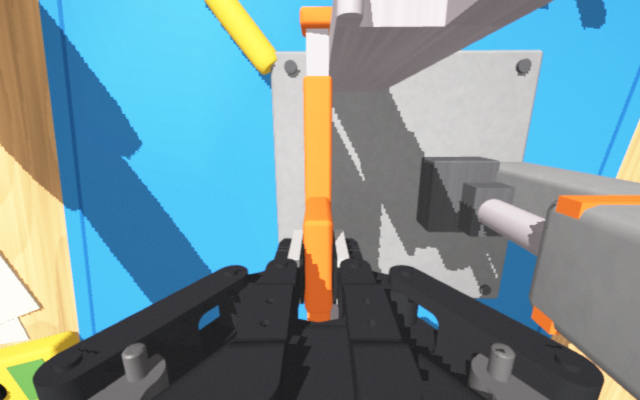

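Gripped at 12.8 mm, and the guard rose with the gripper (bar and window edge moved up in the scene view). Lifting to about 108 mm.

Emit:
{"name": "arm_command", "arguments": {"targets": [[0,0,-6,0],[0,0,-14,0],[0,0,-22,0],[0,0,-30,0],[0,0,-38,0],[0,0,-46,0],[0,0,-54,0],[0,0,-62,0],[0,0,-70,0],[0,0,-78,0],[0,0,-85,0],[0,0,-91,0],[0,0,-96,0],[0,0,-96,0],[0,0,-96,0]]}}

```text
clock: 7.2
eef_pos: [451.6, -256.3, 223.5]
tcp_rot: [2.081, 2.351, 0.001]
wrist_force: [0.5, -1.5, -3.9]
gripper_width: 12.8
```

Run:
```python
from h import *
s=env.read_state(); im=env.read_camera('wrist')[:,:,::-1]
cv2.imwrite('pics/w6.png',im)
print(s['clock'],s['eef_pos'],s['gripper_width'],s['wrist_force'],s['torque'])
a=env.read_camera('scene')[:,:,::-1][100:330,100:320];cv2.imwrite('pics/s6c.png',cv2.resize(a,None,fx=2.5,fy=2.5,interpolation=cv2.INTER_CUBIC))
```

```text
7.2 [ 451.56112585 -256.2879237   223.50352369] 12.805263035102266 [ 0.45007817 -1.4838251  -3.86305534] [-0.49446059 -0.01640709  0.13546249]
```

View pics/s6c.png

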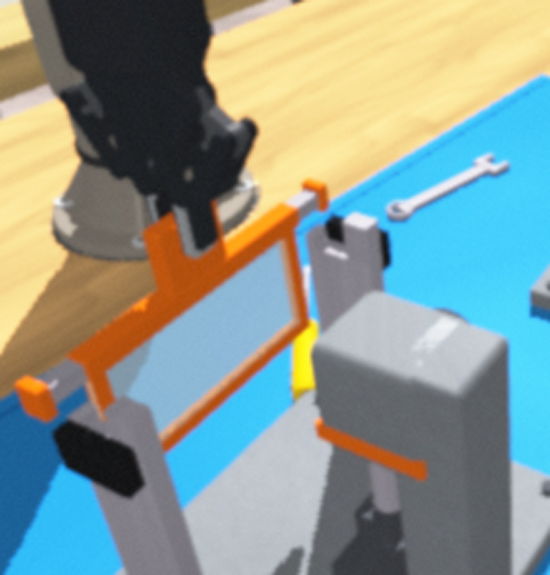

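View pics/w6.png

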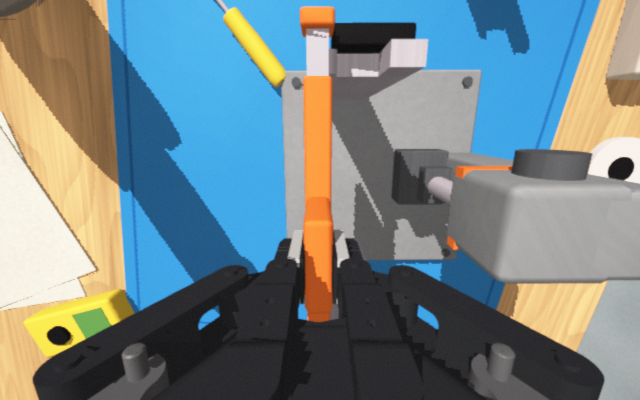

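The guard is up about 109 mm with the bar above the columns' lips. Carrying it back 29 mm.

Emit:
{"name": "arm_command", "arguments": {"targets": [[0,3,0,0],[0,7,0,0],[0,11,0,0],[0,15,0,0],[0,19,0,0],[0,23,0,0],[0,26,0,0],[0,28,0,0],[0,29,0,0],[0,29,0,0],[0,29,0,0]]}}

```text
clock: 8.4
eef_pos: [479.5, -252.7, 222.9]
tcp_rot: [2.082, 2.352, 0.0]
wrist_force: [0.6, -1.6, -4.3]
gripper_width: 12.7
```

Run:
```python
from h import *
s=env.read_state(); im=env.read_camera('wrist')[:,:,::-1]
cv2.imwrite('pics/w7.png',im)
print(s['clock'],s['eef_pos'],s['gripper_width'],s['wrist_force'],s['torque'])
a=env.read_camera('scene')[:,:,::-1][100:330,100:320];cv2.imwrite('pics/s7c.png',cv2.resize(a,None,fx=2.5,fy=2.5,interpolation=cv2.INTER_CUBIC))
```

```text
8.4 [ 479.45786521 -252.70801257  222.93320675] 12.723866688790359 [ 0.63929602 -1.64981655 -4.33680591] [-0.45237799 -0.10226258  0.12644185]
```

View pics/s7c.png

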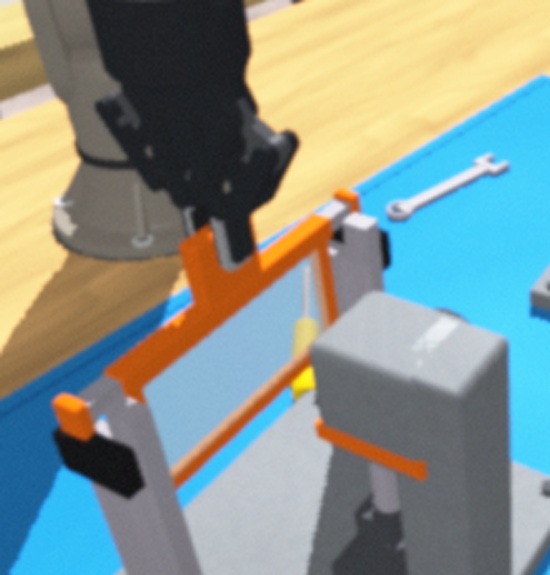

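View pics/w7.png

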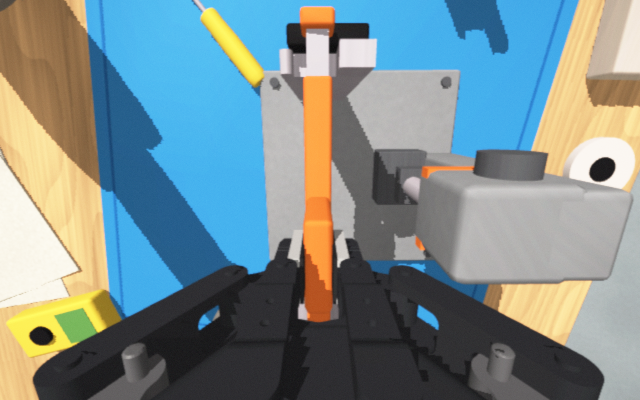

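In the wrist view the neck (columns 305–329) sits between the front lip (280–293) and the back wall (340+), so it's centred over the notch. Lowering.

Emit:
{"name": "arm_command", "arguments": {"targets": [[0,0,4,0],[0,0,8,0],[0,0,12,0],[0,0,16,0],[0,0,19,0],[0,0,21,0],[0,0,23,0],[0,0,24,0],[0,0,24,0]]}}

```text
clock: 9.4
eef_pos: [479.3, -252.8, 200.5]
tcp_rot: [2.082, 2.352, -0.001]
wrist_force: [-2.9, -1.2, 4.3]
gripper_width: 13.2
```

Run:
```python
from h import *
s=env.read_state(); im=env.read_camera('wrist')[:,:,::-1]
cv2.imwrite('pics/w8.png',im)
print(s['clock'],s['eef_pos'],s['gripper_width'],s['wrist_force'],s['torque'])
a=env.read_camera('scene')[:,:,::-1][100:330,100:320];cv2.imwrite('pics/s8c.png',cv2.resize(a,None,fx=2.5,fy=2.5,interpolation=cv2.INTER_CUBIC))
```

```text
9.4 [ 479.27983973 -252.83986822  200.45077707] 13.206387885885178 [-2.85022054 -1.16556157  4.34522345] [-2.59711719e-04  6.94444806e-01  2.10720808e-01]
```

View pics/s8c.png

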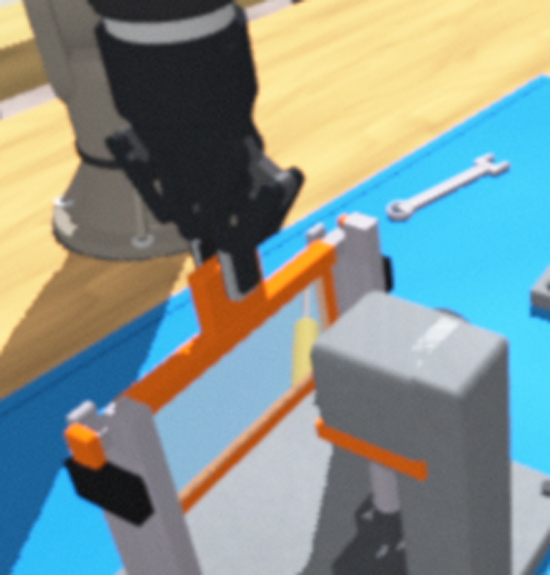

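View pics/w8.png

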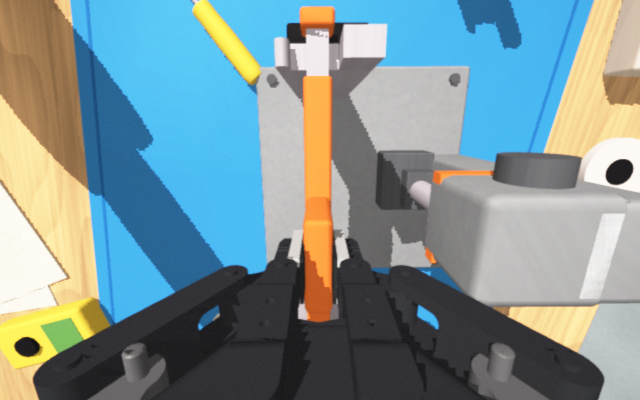

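The bar is in both notches: the front lips stand up in front of it at (80,410) and (315,232), and the vertical force has flipped to +4 N, so the floor is carrying it. Releasing and retreating straight up.

Emit:
{"name": "arm_command", "arguments": {"targets": [[0,0,0,0],[0,0,0,0],[0,0,0,0],[0,0,0,0],[0,0,0,0],[0,0,0,0],[0,0,-8,0],[0,0,-20,0],[0,0,-35,0],[0,0,-50,0],[0,0,-70,0],[0,0,-90,0],[0,0,-105,0],[0,0,-110,0],[0,0,-110,0]], "grip": 0.5}}

```text
clock: 11.0
eef_pos: [479.9, -253.0, 310.2]
tcp_rot: [2.081, 2.35, 0.001]
wrist_force: [0.2, 0.0, -0.2]
gripper_width: 42.6
```

Run:
```python
from h import *
s=env.read_state(); im=env.read_camera('wrist')[:,:,::-1]
cv2.imwrite('pics/w9.png',im)
print(s['clock'],s['eef_pos'],s['gripper_width'],s['wrist_force'],s['torque'])
a=env.read_camera('scene')[:,:,::-1];cv2.imwrite('pics/s9.png',a);a=a[100:330,100:320];cv2.imwrite('pics/s9c.png',cv2.resize(a,None,fx=2.5,fy=2.5,interpolation=cv2.INTER_CUBIC))
a=env.read_camera('top')[:,:,::-1];cv2.imwrite('pics/t9.png',a)
```

```text
11.0 [ 479.94095918 -252.95319626  310.23929748] 42.61127037358864 [ 0.17717136  0.01814111 -0.17046834] [ 0.01497549  0.01343684 -0.00735283]
```

View pics/s9c.png

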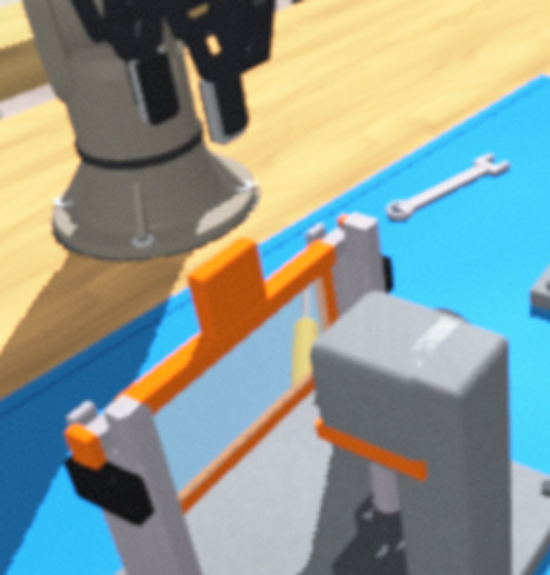

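View pics/w9.png

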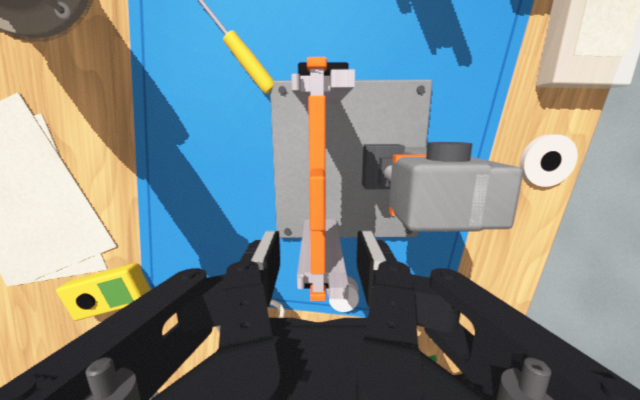

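View pics/t9.png

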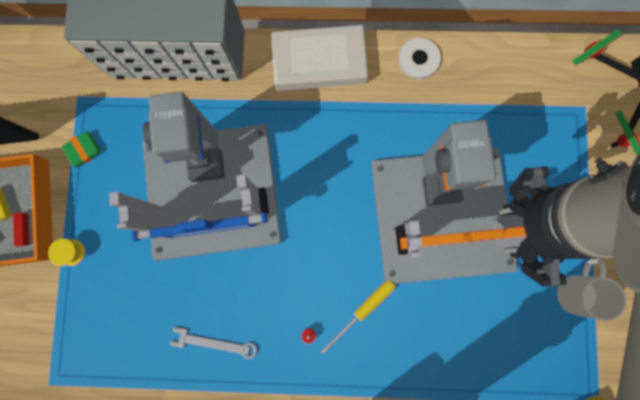

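The guard hangs in both notches, the gripper is clear and the blue guard hasn't moved. Handing in.

```bash
python3 -c "
from plant import env
print(env.sign_off())"
```

```text
the job is handed in; nothing more can be done
None
```

The orange guard now hangs by its bar in both notches, and I handed the job in at about 11 s of the 38 s limit. I gripped it by the tab, lifted it about 109 mm, carried it back 29 mm, lowered it 24 mm until the notches took the weight, then let go and rose clear.

**Last checks:**
- **Orange guard:** after release, the scene and wrist views show the bar behind the front lips of both columns. It did not move when let go. I estimate the grip at roughly 40 mm above the notch point and centred front to back; this comes from the moves and pictures and was not measured again.
- **Robot:** the wrist force is near 0 N and the fingers are well above the tab.
- **Blue guard:** it looks the same in the top view before and after.

**What disagreed:**
- **Fingertip position:** the pictures showed the fingertips about 35 mm short of the reported TCP. I checked this with the fingers partly closed and gripped 28 mm lower than the stated geometry implied.
- **Scene camera:** it placed the tab about 3 mm from where the wrist view did, which made no difference to the grasp.

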